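# Pack a staining kit and a sampling kit

### The arm

A 7-joint arm with a two-finger parallel gripper is mounted at the origin on the work surface. World frame = base frame: x ahead of the robot, y to its left, z up, the work surface at z = 0. Lengths are in m, angles in rad, forces in N, time in s.
With the tool pointing down it reaches from about 0.4 to 0.85 m from the base axis. Payload 4.5 kg.
Tool frame: the origin (TCP) lies between the finger pads; the fingertips stand 14 mm ahead of it and the grasp point (between the pads) lies 5 mm behind it; x points along the fingers, z is the direction in which the jaws open and shut, and the axes are right-handed (so a half turn about x gives the same grasp; the last joint's range is limited). The gripper opens to 88 mm and grips with 3 to 60 N. Pads are 18 mm wide; open, the fingers measure 123 mm over their backs; the gripper's body (75 mm by 187 mm) begins 45 mm behind the grasp point.
Start: joints at [-1.126, 0.689, -0.195, 1.565, 0.157, 0.902, -0.215], TCP at [0.25, 0.573, 0.223] pointing down, gripper open.
Joint ranges: [-3.01, 3.01], [-0.46, 2.08], [-1.47, 1.51], [0.13, 2.56], [-1, 4.14], [0.04, 2.09], [-2.66, 2.66]. Speed limits (rad/s): [2.57, 2.57, 3.14, 3.14, 3.14, 3.14, 3.14].

### API

Orientations are given as a unit quaternion [x, y, z, w].
In Python, from plant import r, cams gives the robot as it stands.
- The arm moves only by the tool apply_moves, never from a script. Its arguments are lists of equal length, an entry for each row: "travel": the shift along the world's x, y, z in cm, a list of three; "roll": the turn about the world's z in degrees; "gripper": the finger opening in cm, from 0 to 8.81. In form: {"travel": [[x, y, z], ...], "roll": [roll, ...], "gripper": [gripper, ...]}. A call has exactly 8 rows; each row is the pose to reach, as a shift and turn from the pose commanded when the call began; what a row does not reach only later rows make up. A row lasts 1/12 s, in which the tool goes at most 41.7 mm and 7.16 degrees, less where a joint would pass 70% of its speed; a pose out of reach is approached as far as the arm can. A call with a gripper value outside its range is refused whole. The fingers move at their own pace and stop on an object; "newtons" is the grip in N (left out, the last holds). Time passes only in rows, so rows that repeat a pose let the fingers close, or fill a call up. It gives the time, the measured TCP pose, the force and the opening at its end, in the units of the state.
- r.get_state(): the state, without advancing time (a new reading comes with each control period).
- cams.snapshot(name): name is "side" or "top"; returns a dict with "image" (384x512x3 uint8, red, green, blue), "fx", "fy", "cx", "cy" (pixels), "R" (3x3) and "t" (3): a world point X has camera coordinates R X + t. Camera axes: x right, y down, z forward; pixel columns grow to the right and rows downward; lengths in m; the calibration is good to about 2 mm. A picture is of the moment at which its call begins. There is no depth.
- r.finish_job(): hands the job in, once; it reports no verdict.
The state is a dict: "clock": time; "q": joint angles; "qd": joint speeds; "joint_torque": joint torques, N m; "tool_pos": TCP position; "eef_rot": TCP orientation; "contact_force": force on the tool from outside, world axes, zero at the start; "moment": the same for the moment, N m; "opening": opening from 0.0 (shut) to 1.0 (fully open).
Only numpy, scipy, OpenCV 4.12 (cv2) and the standard library are available. Lean on these libraries where they do the work, as an engineer would, in place of code of your own. Each camera call takes 0.05 s, during which the arm holds its last target. There are 200 camera calls.

### The job

Make up two kits from the things on the bench, each thing standing upright on the floor of its own compartment. The long three-part tray is the staining kit: the square staining jar goes in the end compartment next to the round pull tab, the slide box in the middle one, the big bottle in the other end one; the short two-part tray is the sampling kit: the sample pot in its wide compartment and the capped tube in its narrow one. Tip nothing over, and leave the small bottle, the beaker and the timer where they are.

Things in the scene. Friction and masses are not known exactly. Their poses are not given: they have to be found in the camera images.
- long_tray: Plain metal tray fixed to the bench, 244 x 116 mm (x by y), 18 mm high; floor and walls 4 mm thick. Origin: centre of its underside. Two cross walls make three compartments along x, each 76 (x) by 108 (y) mm inside, centred at x = -80, 0, +80 mm. A flat round-ended pull tab 50 mm wide sticks out 55 mm at the +x end: jar at x = +80, slide box 0, big bottle -80. +x points roughly away from the robot.
- short_tray: Plain metal tray fixed to the bench, 146 x 100 mm (x by y), 18 mm high; floor and walls 4 mm thick. Origin: centre of its underside. One cross wall makes a wide compartment, 80 (x) by 92 (y) mm inside, centred at x = -29 mm, and a narrow one, 54 (x) by 92 (y) mm, centred at x = +42 mm, both at y = 0. May be turned any way.
- staining_jar: Square white plastic staining jar with grey ribs and a flush square lid with a grey bar on it, standing; 56 x 56 mm, 90 mm tall; the lid does not come off. Origin: centre of its underside; x and y along the sides, z up. About 200 g.
- slide_box: Dark grey plastic box for microscope slides with a dark seam, 84 mm (x) by 36 mm (y) by 46 mm high, a thin catch on each long side. Origin: centre of its underside. Fits its compartment only with its long side across the tray (along the tray's y). About 120 g; closed, lid does not open.
- big_bottle: Amber round bottle with black cap and paper label, 46 mm diameter, 86 mm tall in all, its straight body reaching up to about 48 mm, then a shoulder and narrow neck. Origin: centre of its underside. About 180 g.
- sample_pot: White round pot with a wide white screw lid, 55 mm tall: body 54 mm diameter up to 40 mm, lid 58 mm diameter above. Origin: centre of its underside. About 80 g.
- tube: Slim white round tube with a grey cap, standing on its flat foot, 116 mm tall: 30 mm diameter, cap 35 mm diameter from 98 mm up. Origin: centre of its underside. About 60 g.
- small_bottle: Spare, to be left alone: amber bottle like the big one but 30 mm diameter, 58 mm tall. Origin: centre of its underside.
- beaker: To be left alone: empty clear plastic beaker, 50 mm diameter at the rim, 60 mm tall. Origin: centre of its underside.
- timer: To be left alone: flat white square timer, 62 x 62 mm, 18 mm high, with a dark display and three round keys. Origin: centre of its underside.

How it is judged:
At the end, for the whole second after the job is handed in: Each of the five stands upright (within 0.1 rad), released, at rest, on the floor of its own compartment: jar, slide box, big bottle from the long tray's tab end on; pot in the short tray's wide part, tube in its narrow one. Small bottle, beaker, timer within 25 mm of their starts (x of staining_jar in the frame of long_tray between 0.067 and 0.093 m and y of staining_jar in the frame of long_tray between -0.03 and 0.03 m and z of staining_jar in the frame of long_tray between 0.001 and 0.008 m and angle between each of staining_jar, slide_box, big_bottle, sample_pot, tube's own z axis and vertical below 0.1 rad and linear speed of each of staining_jar, slide_box, big_bottle, sample_pot, tube below 0.02 m/s and angular speed of each of staining_jar, slide_box, big_bottle, sample_pot, tube below 0.3 rad/s and contact force between the fingers and staining_jar below 0.1 N and x of slide_box in the frame of long_tray between -0.023 and 0.023 m and y of slide_box in the frame of long_tray between -0.02 and 0.02 m and z of slide_box in the frame of long_tray between 0.001 and 0.008 m and contact force between the fingers and slide_box below 0.1 N and x of big_bottle in the frame of long_tray between -0.098 and -0.062 m and y of big_bottle in the frame of long_tray between -0.034 and 0.034 m and z of big_bottle in the frame of long_tray between 0.001 and 0.008 m and contact force between the fingers and big_bottle below 0.1 N and x of sample_pot in the frame of short_tray between -0.045 and -0.013 m and y of sample_pot in the frame of short_tray between -0.021 and 0.021 m and z of sample_pot in the frame of short_tray between 0.001 and 0.008 m and contact force between the fingers and sample_pot below 0.1 N and x of tube in the frame of short_tray between 0.027 and 0.057 m and y of tube in the frame of short_tray between -0.034 and 0.034 m and z of tube in the frame of short_tray between 0.001 and 0.008 m and contact force between the fingers and tube below 0.1 N and distance of each of small_bottle, beaker, timer from where it was at the start of the episode below 0.025 m); the robot touches nothing.
It fails at once if One of the five things is tipped over (more than 0.8 rad from upright) (angle between any of staining_jar, slide_box, big_bottle, sample_pot, tube's own z axis and vertical above 0.8 rad).
It fails at once if The small bottle, the beaker or the timer is moved (more than 25 mm) or tipped over (distance of any of small_bottle, beaker, timer from where it was at the start of the episode above 0.025 m or angle between any of small_bottle, beaker, timer's own z axis and vertical above 0.8 rad).
It also fails if it takes over 104 s, if anything falls off the work surface, if the arm or the gripper's body presses on something with over 40 N, if the wrist force passes 120 N, or if a joint passes its speed limit or range.

## Working session

There is one attempt and no reset: what is moved stays moved. The work goes in short steps, Python scripts to look and compute and a tool call to move; the robot and the scene stay as the last step left them, time stands still between calls to the robot, and variables do not carry over. Pictures are saved under pics/ and viewed, about 12 in all and at most 16, crops included, and the job is handed in when it is done.

Besides the shell and the picture viewer there is one more tool, called in YAML: its name, and indented under it one key for each argument. apply_moves: Moves the arm, as the interface text tells. Its arguments: {"type":"object","properties":{"travel":{"type":"array","items":{"type":"array","items":{"type":"number"}}},"roll":{"type":"array","items":{"type":"number"}},"gripper":{"type":"array","items":{"type":"number"}},"newtons":{"type":"number"}},"required":["travel","roll","gripper"]}

```bash
mkdir -p pics
cat > h.py <<'E'
import numpy as np, cv2
from plant import r, cams
def snap(n,f):
    s=cams.snapshot(n); cv2.imwrite(f'pics/{f}.png',s['image'][:,:,::-1]); np.savez(f'pics/{f}.npz',**s); return s
def load(f): return np.load(f'pics/{f}.npz')
def ray(s,u,v,z):
    R,t=s['R'],s['t']; c=-R.T@t
    d=R.T@np.array([(u-s['cx'])/s['fx'],(v-s['cy'])/s['fy'],1.]); return c+d*(z-c[2])/d[2]
def proj(s,X):
    p=s['R']@np.array(X)+s['t']; return s['fx']*p[0]/p[2]+s['cx'],s['fy']*p[1]/p[2]+s['cy']
E
python3 - <<'E'
from h import *
for n in('top','side'):
    s=snap(n,n+'0'); print(n,s['fx'],-s['R'].T@s['t'],s['R'].round(3).tolist())
    cv2.imwrite(f'pics/{n}0b.png',cv2.resize(s['image'][:,:,::-1],(800,600),interpolation=cv2.INTER_CUBIC))
print(r.get_state())
E
```

```text
top 354.74747553225455 [0.40044864 0.00155088 0.80376317] [[-0.078, -0.997, -0.005], [-0.969, 0.077, -0.233], [0.232, -0.014, -0.973]]
side 350.4387575760133 [ 0.50188447 -0.50203322  0.55765987] [[0.994, -0.109, 0.013], [-0.067, -0.699, -0.712], [0.086, 0.707, -0.702]]
{'clock': 0.1, 'q': array([-1.12617481,  0.68987005, -0.19455227,  1.56621683,  0.15733839,
        0.90246019, -0.21508746]), 'qd': array([ 4.29527476e-05, -7.70427886e-04,  2.08250854e-03,  7.15029653e-05,
        8.91008199e-05,  3.35312109e-04, -6.31972893e-04]), 'joint_torque': array([-3.83098813e-03, -5.28502142e+01, -1.27164211e+00, -1.53838795e+01,
       -5.25755715e-02,  1.93410931e-03,  2.38939185e-05]), 'tool_pos': array([0.24940758, 0.5724642 , 0.221916  ]), 'eef_rot': array([-0.38788012,  0.59188316,  0.38720728,  0.59101089]), 'contact_force': array([-0.13849685, -0.2622334 ,  0.26688166]), 'moment': array([ 0.00377912, -0.04072198,  0.03570806]), 'opening': 0.9994692830752548}
```

View pics/top0b.png

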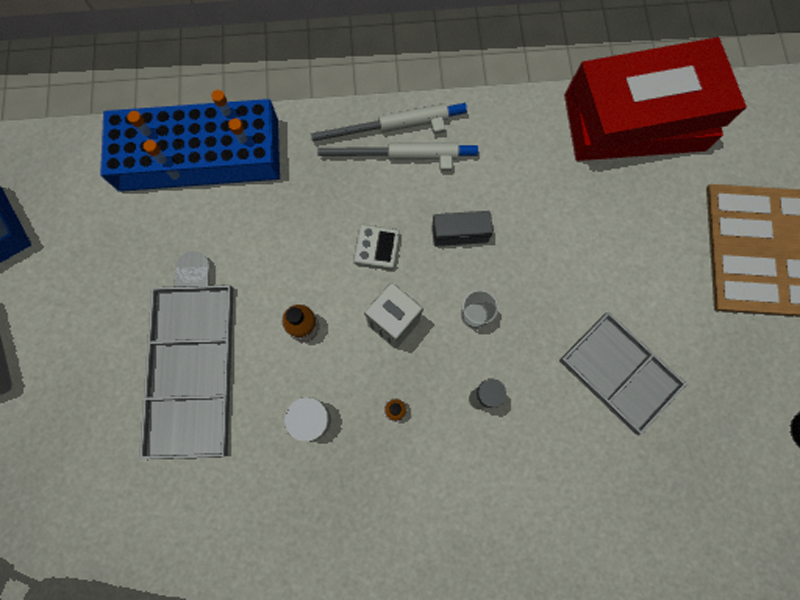

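View pics/side0b.png

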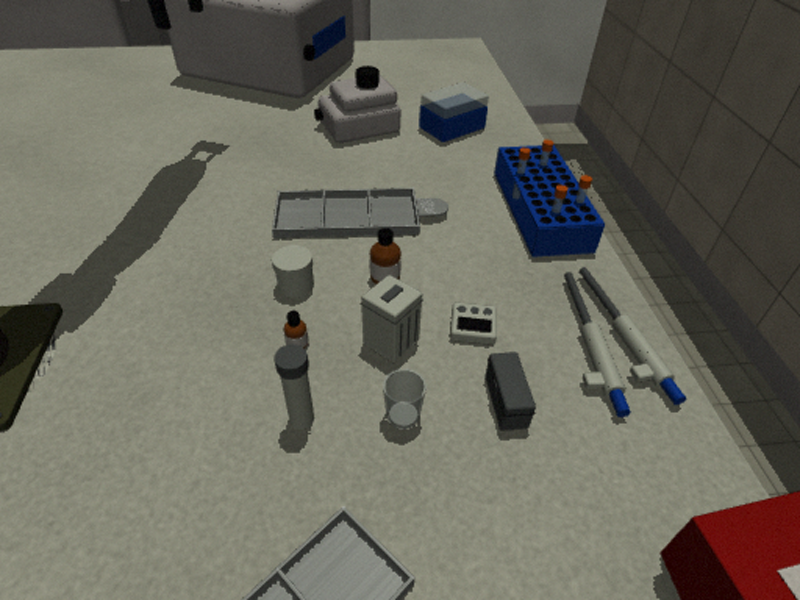

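The top view shows everything. In its 800x600 pixels: long tray corners about (153,288), (231,287), (228,456), (144,457), short tray corners (607,314), (684,383), (640,432), (561,360). Jar lid (394,311), slide box (463,222), bottle cap (294,314), pot lid (307,419), tube cap (491,391). The side view shows the same things with nothing hiding them.

Run:
```python
from h import *
s=load('top0'); im=s['image']; k=512/800
hsv=cv2.cvtColor(im,cv2.COLOR_RGB2HSV)
crop=im[175:300,75:450]; 
a=im[150:300,80:270]; b=im[120:300,220:450]
cv2.imwrite('pics/ca.png',cv2.resize(a[:,:,::-1],None,fx=4,fy=4,interpolation=cv2.INTER_CUBIC))
cv2.imwrite('pics/cb.png',cv2.resize(b[:,:,::-1],None,fx=3.3,fy=3.3,interpolation=cv2.INTER_CUBIC))
for n,u,v,z in [('jar',394,311,.09),('box',463,222,.046),('bb',294,314,.086),('pot',307,419,.055),('tube',491,391,.116),('sb',395,408,.058),('beak',480,308,.03),('timer',377,246,.018)]:
    print(n,ray(s,u*k,v*k,z).round(4)[:2], hsv[int(v*k),int(u*k)])
for u,v in [(153,288),(231,287),(228,456),(144,457),(607,314),(684,383),(640,432),(561,360)]:
    print(ray(s,u*k,v*k,.018).round(4)[:2])
```

```text
jar [ 0.5592 -0.0086] [80  9 84]
box [ 0.6933 -0.1198] [90 13 78]
bb [0.5665 0.1238] [30 11 24]
pot [0.4302 0.1172] [102   8 162]
tube [ 0.4436 -0.1191] [83 13 79]
sb [ 4.351e-01 -1.000e-04] [110  26  29]
beak [ 0.5671 -0.1325] [ 60  12 133]
timer [0.6764 0.0078] [38 17 59]
[0.6378 0.3407]
[0.6302 0.2263]
[0.3905 0.2329]
[0.3982 0.3477]
[ 0.5463 -0.3167]
[ 0.4395 -0.4077]
[ 0.3781 -0.334 ]
[ 0.4853 -0.2405]
```

View pics/ca.png

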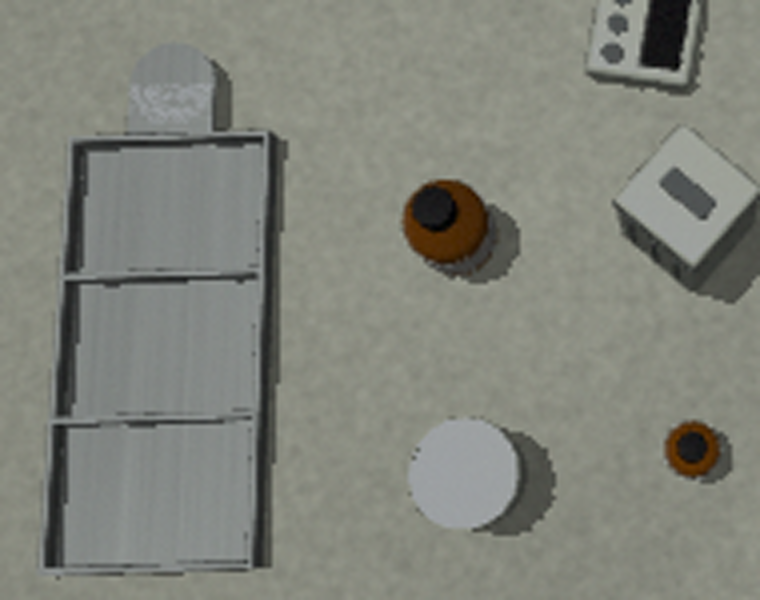

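View pics/cb.png

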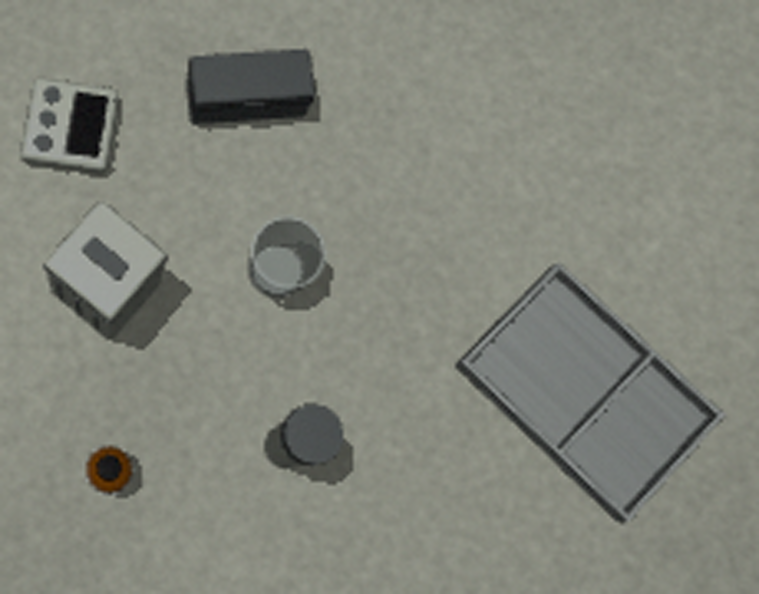

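The crops show clear rim corners, lid corners and cap circles, and I read those pixels off. Next I compute poses and cross-check them in the side view.

Run:
```python
from h import *
s=load('top0'); d=load('side0'); k=512/800
A=lambda u,v:(80+u/4-.4,150+v/4-.4)
B=lambda u,v:(220+u/3.3-.35,120+v/3.3-.35)
def quad(n,pts,z):
    P=np.array([ray(s,*p,z)[:2] for p in pts]); c=P.mean(0)
    L=[np.linalg.norm(P[i]-P[i-1]).round(4) for i in range(4)]
    an=[round(float(np.degrees(np.arctan2(*(P[i]-P[i-1])[::-1]))),1) for i in range(4)]
    print(n,c.round(4),L,an,P.round(3).tolist())
quad('long',[A(70,137),A(271,132),A(255,569),A(43,571)],.018)
quad('short',[B(558,265),B(722,412),B(625,520),B(457,363)],.018)
quad('jar',[A(685,125),A(760,193),A(692,268),A(612,203)],.09)
quad('box',[B(190,57),B(311,49),B(315,96),B(192,104)],.046)
quad('timer',[B(37,79),B(121,88),B(105,170),B(20,158)],.018)
for n,p,z,q in [('bottle',A(435,206),.086,(386,234)),('pot',A(464,473),.055,(293,258)),('tube',B(312,433),.116,(292,355)),('jar',A(688,197),.09,(392,294)),('box',B(252,76),.046,(509,376)),('sb',A(692,446),.058,(293,316)),('beakerrim',B(287,256),.06,(404,387))]:
    print(n,'top',ray(s,*p,z)[:2].round(4),'side',ray(d,q[0]*k,q[1]*k,z)[:2].round(4))
X=ray(s,*A(435,206),.086)
```

```text
long [0.5154 0.29  ] [np.float64(0.2405), np.float64(0.1154), np.float64(0.2422), np.float64(0.1135)] [-2.1, -93.1, 177.4, 86.0] [[0.639, 0.343], [0.633, 0.227], [0.391, 0.238], [0.399, 0.352]]
short [ 0.4633 -0.3246] [np.float64(0.1), np.float64(0.1416), np.float64(0.1001), np.float64(0.145)] [-52.1, -139.6, 129.8, 40.3] [[0.549, -0.318], [0.441, -0.409], [0.377, -0.333], [0.487, -0.239]]
jar [ 0.5598 -0.0071] [np.float64(0.0561), np.float64(0.0531), np.float64(0.0525), np.float64(0.0534)] [-46.6, -137.8, 133.6, 46.0] [[0.598, -0.009], [0.559, -0.045], [0.523, -0.007], [0.56, 0.032]]
box [ 0.6916 -0.1189] [np.float64(0.0344), np.float64(0.0841), np.float64(0.0345), np.float64(0.0846)] [-3.2, -90.6, 177.7, 89.3] [[0.709, -0.078], [0.708, -0.162], [0.674, -0.16], [0.675, -0.076]]
timer [0.6774 0.0082] [np.float64(0.0601), np.float64(0.0604), np.float64(0.0621), np.float64(0.0604)] [-15.2, -101.1, 164.9, 77.0] [[0.713, 0.03], [0.701, -0.029], [0.641, -0.013], [0.655, 0.046]]
bottle top [0.5662 0.1234] side [0.5678 0.1194]
pot top [0.4309 0.1189] side [0.4338 0.1162]
tube top [ 0.4425 -0.1188] side [ 0.444  -0.1193]
jar top [ 0.5597 -0.0075] side [ 0.5622 -0.0089]
box top [ 0.6919 -0.1189] side [ 0.6903 -0.1164]
sb top [4.352e-01 3.000e-04] side [ 0.4363 -0.0038]
beakerrim top [ 0.5605 -0.126 ] side [ 0.5629 -0.1306]
```

Top and side agree to about 3 mm. Long tray is centred at (0.515, 0.290) with yaw -2.4°, short tray at (0.463, -0.325) with x axis at -139.7°. I place box, jar, bottle, pot, tube in that order, so the gripper body always clears what is already standing. The box comes first, with the jaws along x.

apply_moves:
  travel:
    - [3,-4,0]
    - [6,-7,0]
    - [8,-10.5,0]
    - [11,-14,0]
    - [14,-17.5,0]
    - [16,-21,0]
    - [19,-24,0]
    - [22,-27,0]
  roll: [-7,-14,-21,-28,-35,-42,-49,-56]
  gripper: [8.8,8.8,8.8,8.8,8.8,8.8,8.8,8.8]
  newtons: 25

```text
clock: 0.77
tool_pos: [0.4587, 0.3123, 0.2225]
eef_rot: [-0.063, 0.705, 0.062, 0.704]
contact_force: [-0.2, 0.4, 0.2]
opening: 0.999
```

apply_moves:
  travel:
    - [2,-4,0]
    - [4,-8,0]
    - [7,-12,0]
    - [9,-15,0]
    - [11,-19,0]
    - [13,-23,0]
    - [15,-26,0]
    - [17,-30,0]
  roll: [-7,-12.5,-12.5,-12.5,-12.5,-12.5,-12.5,-12.5]
  gripper: [8.8,8.8,8.8,8.8,8.8,8.8,8.8,8.8]

```text
clock: 1.43
tool_pos: [0.6235, 0.0236, 0.2223]
eef_rot: [0.013, 0.707, -0.012, 0.707]
contact_force: [0.6, 0.5, 0.3]
opening: 1.004
```

```bash
cat > st.py <<'E'
from h import *
s=r.get_state(); x,y,z,w=s['eef_rot']
a=np.degrees(np.arctan2(2*(y*z-w*x),2*(x*z+w*y)))
print(round(s['clock'],2),'pos',s['tool_pos'].round(4),'jaw',a.round(2),'q',s['q'].round(2),'F',s['contact_force'].round(1),'open',round(s['opening']*88.1,1))
E
python3 st.py
```

```text
1.43 pos [0.6235 0.0236 0.2223] jaw -2.02 q [-0.15  0.69  0.07  1.58 -0.06  0.88 -0.09] F [0.6 0.5 0.3] open 88.5
```

apply_moves:
  travel:
    - [2,-4,0]
    - [3.5,-8,0]
    - [5.2,-12,0]
    - [5.2,-12,-3]
    - [5.2,-12,-6]
    - [5.2,-12,-9]
    - [5.2,-12,-12]
    - [5.2,-12,-13]
  roll: [0,0,0,0,0,0,0,0]
  gripper: [8.8,8.8,8.8,8.8,8.8,8.8,8.8,8.8]

```text
clock: 2.1
tool_pos: [0.6712, -0.0942, 0.0875]
eef_rot: [0.013, 0.71, -0.012, 0.704]
contact_force: [-1.2, 1.2, -0.2]
opening: 0.998
```

```bash
python3 st.py
```

```text
2.1 pos [ 0.6712 -0.0942  0.0875] jaw -2.02 q [ 0.05  0.92  0.05  1.49 -0.06  0.74  0.08] F [-1.2  1.2 -0.2] open 87.9
```

apply_moves:
  travel:
    - [0,0,0]
    - [0,0,0]
    - [0,0,0]
    - [0,0,0]
    - [0,0,0]
    - [0,0,0]
    - [0,0,0]
    - [0,0,0]
  roll: [0,0,0,0,0,0,0,0]
  gripper: [8.8,8.8,8.8,8.8,8.8,8.8,8.8,8.8]

```text
clock: 2.77
tool_pos: [0.6751, -0.0948, 0.0931]
eef_rot: [0.013, 0.707, -0.013, 0.707]
contact_force: [0.0, -1.1, 0.1]
opening: 1.0
```

apply_moves:
  travel:
    - [1.7,-2.3,0]
    - [1.7,-2.3,0]
    - [1.7,-2.3,-2]
    - [1.7,-2.3,-4]
    - [1.7,-2.3,-5.9]
    - [1.7,-2.3,-5.9]
    - [1.7,-2.3,-5.9]
    - [1.7,-2.3,-5.9]
  roll: [0,0,0,0,0,0,0,0]
  gripper: [8.8,8.8,8.8,8.8,8.8,8.8,8.8,8.8]

```text
clock: 3.43
tool_pos: [0.6926, -0.118, 0.0347]
eef_rot: [0.012, 0.706, -0.013, 0.708]
contact_force: [0.2, 0.5, -1.2]
opening: 1.0
```

apply_moves:
  travel:
    - [0,0,0]
    - [0,0,0]
    - [0,0,0]
    - [0,0,0]
    - [0,0,0]
    - [0,0,0]
    - [0,0,0]
    - [0,0,0]
  roll: [0,0,0,0,0,0,0,0]
  gripper: [3,3,3,3,3,3,3,3]

```text
clock: 4.1
tool_pos: [0.6919, -0.1178, 0.0336]
eef_rot: [0.013, 0.707, -0.013, 0.707]
contact_force: [-0.9, 0.2, -0.9]
opening: 0.418
```

apply_moves:
  travel:
    - [0,0,3]
    - [0,0,6]
    - [0,0,9]
    - [0,0,12]
    - [-1.5,3,12]
    - [-3,6,12]
    - [-4.5,10,12]
    - [-6,13,12]
  roll: [0,0,0,0,0,0,0,0]
  gripper: [3,3,3,3,3,3,3,3]

```text
clock: 4.77
tool_pos: [0.6312, 0.0149, 0.1539]
eef_rot: [0.013, 0.707, -0.012, 0.707]
contact_force: [0.2, 0.8, -0.3]
opening: 0.341
```

apply_moves:
  travel:
    - [-1.5,3.5,0]
    - [-3,7,0]
    - [-4.5,10.5,0]
    - [-6,14,0]
    - [-7.5,17.5,0]
    - [-9,21,0]
    - [-10.5,24.5,0]
    - [-11.7,27.8,0]
  roll: [0,0,0,0,0,0,0,0]
  gripper: [3,3,3,3,3,3,3,3]

```text
clock: 5.43
tool_pos: [0.5133, 0.2924, 0.1537]
eef_rot: [0.012, 0.707, -0.012, 0.707]
contact_force: [0.1, 0.8, -0.3]
opening: 0.338
```

apply_moves:
  travel:
    - [0,0,0]
    - [0,0,0]
    - [0,0,0]
    - [0,0,0]
    - [0,0,0]
    - [0,0,0]
    - [0,0,0]
    - [0,0,0]
  roll: [0,0,0,0,0,0,0,0]
  gripper: [3,3,3,3,3,3,3,3]

```text
clock: 6.1
tool_pos: [0.5152, 0.2896, 0.1536]
eef_rot: [0.013, 0.707, -0.013, 0.707]
contact_force: [-0.0, 0.3, -0.7]
opening: 0.344
```

```bash
python3 st.py
python3 - <<'E'
from h import *
s=snap('top','t1'); d=snap('side','d1')
a=s['image'][150:320,70:240]; b=d['image'][60:230,150:320]
cv2.imwrite('pics/c1.png',cv2.resize(np.hstack([a,b])[:,:,::-1],(800,400),interpolation=cv2.INTER_CUBIC))
E
```

```text
6.1 pos [0.5152 0.2896 0.1536] jaw -2.1 q [-0.66  0.74  0.13  1.75 -0.14  0.67 -0.5 ] F [-0.   0.3 -0.7] open 30.3
```

View pics/c1.png

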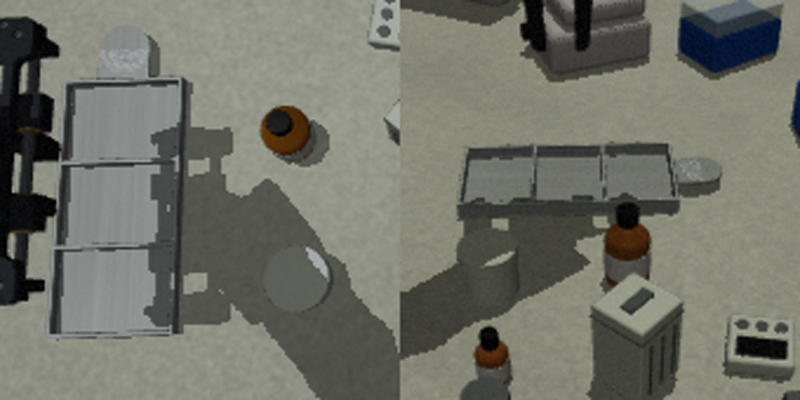

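The opening is 30 mm and the finger shadow shows nothing held, so the fingers were still closing when I lifted. I check where the box stands now.

Run:
```python
from h import *
s=load('t1'); d=load('d1')
a=s['image'][100:240,200:380]; b=d['image'][150:290,190:370]
cv2.imwrite('pics/c2.png',cv2.resize(np.hstack([a,b])[:,:,::-1],(792,308),interpolation=cv2.INTER_CUBIC))
```

```text
(no output)
```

View pics/c2.png

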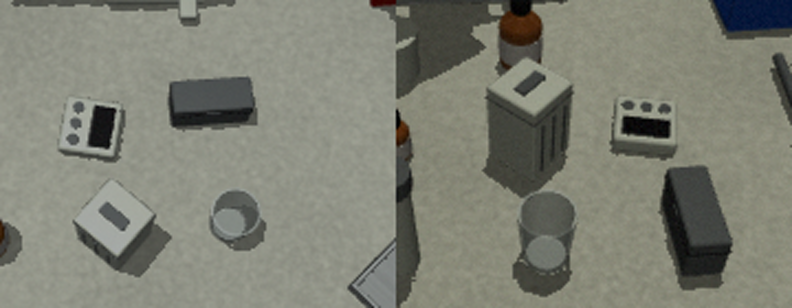

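The box still stands at its original place, upright and untouched. I go back for it with the jaws pre-narrowed and more closing time.

apply_moves:
  travel:
    - [1.5,-3.5,0]
    - [3,-7,0]
    - [4.5,-10.5,0]
    - [6,-14,0]
    - [7.5,-17.5,0]
    - [9,-21,0]
    - [10.5,-24.5,0]
    - [12,-28,0]
  roll: [0,0,0,0,0,0,0,0]
  gripper: [6,6,6,6,6,6,6,6]

```text
clock: 6.87
tool_pos: [0.6353, 0.0083, 0.1537]
eef_rot: [0.013, 0.707, -0.013, 0.707]
contact_force: [1.3, 0.9, 0.3]
opening: 0.68
```

apply_moves:
  travel:
    - [1.5,-3.5,0]
    - [3,-7,0]
    - [4.5,-10.5,0]
    - [5.7,-12.8,0]
    - [5.7,-12.8,-2]
    - [5.7,-12.8,-5]
    - [5.7,-12.8,-6]
    - [5.7,-12.8,-6]
  roll: [0,0,0,0,0,0,0,0]
  gripper: [6,6,6,6,6,6,6,6]

```text
clock: 7.53
tool_pos: [0.6891, -0.1169, 0.0902]
eef_rot: [0.013, 0.709, -0.012, 0.704]
contact_force: [-0.2, 0.2, -0.4]
opening: 0.683
```

apply_moves:
  travel:
    - [0,0,0]
    - [0,0,-2]
    - [0,0,-4]
    - [0,0,-6.1]
    - [0,0,-6.1]
    - [0,0,-6.1]
    - [0,0,-6.1]
    - [0,0,-6.1]
  roll: [0,0,0,0,0,0,0,0]
  gripper: [6,6,6,6,6,6,1,1]

```text
clock: 8.2
tool_pos: [0.6936, -0.118, 0.035]
eef_rot: [0.012, 0.706, -0.013, 0.708]
contact_force: [0.1, 0.1, -0.4]
opening: 0.553
```

apply_moves:
  travel:
    - [0,0,0]
    - [0,0,0]
    - [0,0,0]
    - [0,0,0]
    - [0,0,0]
    - [0,0,0]
    - [0,0,0]
    - [0,0,1]
  roll: [0,0,0,0,0,0,0,0]
  gripper: [1,1,1,1,1,1,1,1]

```text
clock: 8.87
tool_pos: [0.6902, -0.1174, 0.0409]
eef_rot: [0.013, 0.708, -0.012, 0.706]
contact_force: [-1.4, -1.0, 0.0]
opening: 0.115
```

The fingers closed to 10 mm on nothing, so I look before moving further.

```bash
python3 st.py
python3 - <<'E'
from h import *
s=snap('top','t2'); d=snap('side','d2')
a=s['image'][60:240,180:380]; b=d['image'][130:310,230:430]
cv2.imwrite('pics/c3.png',cv2.resize(np.hstack([a,b])[:,:,::-1],(800,360),interpolation=cv2.INTER_CUBIC))
E
```

```text
8.87 pos [ 0.6902 -0.1174  0.0409] jaw -2.03 q [ 0.08  1.01  0.04  1.43 -0.05  0.7   0.11] F [-1.4 -1.   0. ] open 10.1
```

View pics/c3.png

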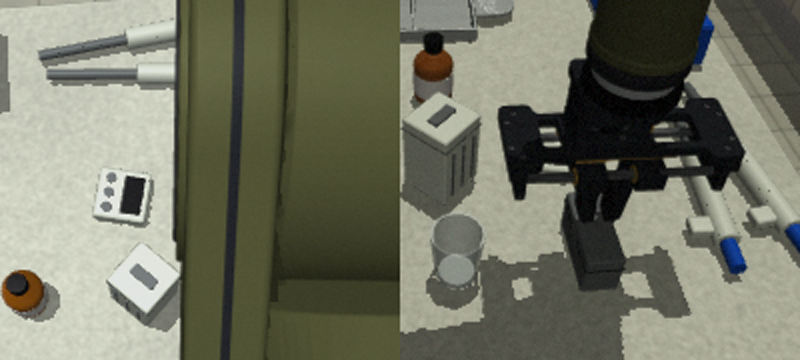

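Run:
```python
from h import *
d=load('d2')
f=lambda X:[round(float(x)) for x in (np.array(proj(d,X))-[230,130])*2+[400,0]]
for z in(.027,.041,.046,.06,.08): print(z,f([.690,-.1174,z]))
for X in [(.674,-.16,.046),(.708,-.162,.046),(.709,-.078,.046),(.675,-.076,.046),(.674,-.16,0),(.708,-.162,0)]: print(X,f(X))
```

```text
0.027 [588, 235]
0.041 [591, 225]
0.046 [591, 222]
0.06 [594, 213]
0.08 [598, 198]
(0.674, -0.16, 0.046) [586, 262]
(0.708, -0.162, 0.046) [625, 261]
(0.709, -0.078, 0.046) [600, 188]
(0.675, -0.076, 0.046) [565, 189]
(0.674, -0.16, 0) [578, 291]
(0.708, -0.162, 0) [615, 289]
```

View pics/d2.png

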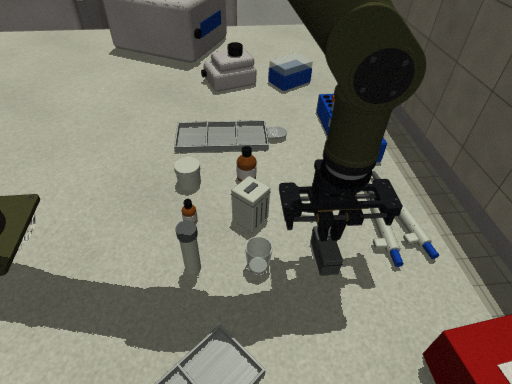

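The tips look as if they sit above the box top, higher than the reported TCP says. I check the reported tip position against the earlier free-air pictures (TCP 0.515, 0.290, 0.154).

Run:
```python
from h import *
s=load('t1'); d=load('d1')
for z in(.14,.16,.18): print(z,'top',np.round(proj(s,[.515,.29,z])),'side',np.round(proj(d,[.515,.29,z])))
a=s['image'][140:310,0:150]; b=d['image'][0:130,130:300]
a=cv2.resize(a,(450,510),interpolation=cv2.INTER_CUBIC);b=cv2.resize(b,(340,260),interpolation=cv2.INTER_CUBIC)
b=np.vstack([b,0*b])[:510]
c=np.hstack([a,np.pad(b,((0,510-len(b)),(0,0),(0,0)))])
cv2.imwrite('pics/c4.png',c[:,:,::-1])
```

```text
0.14 top [ 96. 228.] side [219.  91.]
0.16 top [ 91. 227.] side [218.  83.]
0.18 top [ 86. 225.] side [218.  75.]
```

View pics/c4.png

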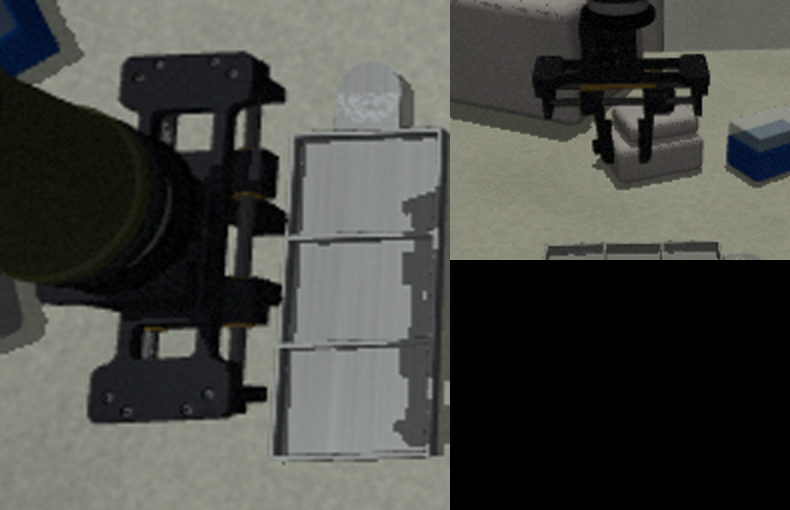

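Run:
```python
from h import *
s=load('t1'); d=load('d1')
P=lambda s:np.diag([1,1,1])@np.array([[s['fx'],0,s['cx']],[0,s['fy'],s['cy']],[0,0,1]])@np.c_[s['R'],s['t']]
def tri(a,b):
    X=cv2.triangulatePoints(P(s),P(d),np.array(a,float),np.array(b,float)); X=(X[:3]/X[3]).ravel()
    print(X.round(4),np.round(proj(s,X),1),a,np.round(proj(d,X),1),b)
tri((95,212.5),(227,79.5)); tri((94,237.5),(207.5,79)); tri((89,225),(217.3,79.5))
print(ray(s,89,225,.14),ray(d,217.3,79.5,.14),ray(d,217.3,79.5,.165))
```

```text
[0.537  0.277  0.1748] [ 95.1 213. ] (95, 212.5) [227.4  79.4] (227, 79.5)
[0.4916 0.2761 0.1783] [ 94.1 238. ] (94, 237.5) [207.8  78.9] (207.5, 79)
[0.5153 0.2892 0.1699] [ 89.2 225.9] (89, 225) [218.   79.3] (217.3, 79.5)
[0.52246957 0.30312321 0.14      ] [0.51450147 0.34929793 0.14      ] [0.51374625 0.29833953 0.165     ]
```

Triangulation puts the tips about 28 mm higher than the reported TCP implies (x and y agree). I confirm it with a gentle touch of the closed fingers on the box top, at 46 mm.

apply_moves:
  travel:
    - [0,0,0]
    - [0,0,-0.3]
    - [0,0,-0.5]
    - [0,0,-0.7]
    - [0,0,-0.9]
    - [0,0,-1.1]
    - [0,0,-1.2]
    - [0,0,-1.2]
  roll: [0,0,0,0,0,0,0,0]
  gripper: [1,1,1,1,1,1,1,1]

```text
clock: 9.63
tool_pos: [0.6918, -0.1178, 0.0306]
eef_rot: [0.013, 0.707, -0.013, 0.707]
contact_force: [-0.4, 0.1, 1.1]
opening: 0.106
```

apply_moves:
  travel:
    - [0,0,-0.1]
    - [0,0,-0.2]
    - [0,0,-0.3]
    - [0,0,-0.4]
    - [0,0,-0.5]
    - [0,0,-0.5]
    - [0,0,-0.5]
    - [0,0,-0.5]
  roll: [0,0,0,0,0,0,0,0]
  gripper: [1,1,1,1,1,1,1,1]

```text
clock: 10.3
tool_pos: [0.692, -0.1178, 0.0304]
eef_rot: [0.013, 0.707, -0.013, 0.707]
contact_force: [-10.1, 2.9, 28.2]
opening: 0.11
```

Contact came at reported z 0.0305 with 28 N, so the reported z reads 29.5 mm too low. I allow for this from here on: reported z = true z minus 29.5 mm.

apply_moves:
  travel:
    - [0,0,1]
    - [0,0,2]
    - [0,0,3]
    - [0,0,3]
    - [0,0,3]
    - [0,0,3]
    - [0,0,3]
    - [0,0,3]
  roll: [0,0,0,0,0,0,0,0]
  gripper: [6,6,6,6,6,6,6,6]

```text
clock: 10.97
tool_pos: [0.6914, -0.1177, 0.0548]
eef_rot: [0.013, 0.707, -0.012, 0.707]
contact_force: [-0.1, 0.3, -0.9]
opening: 0.675
```

apply_moves:
  travel:
    - [0,0,-1]
    - [0,0,-3]
    - [0,0,-5.1]
    - [0,0,-5.1]
    - [0,0,-5.1]
    - [0,0,-5.1]
    - [0,0,-5.1]
    - [0,0,-5.1]
  roll: [0,0,0,0,0,0,0,0]
  gripper: [6,6,6,6,6,2,2,2]

```text
clock: 11.63
tool_pos: [0.6929, -0.118, 0.006]
eef_rot: [0.012, 0.706, -0.013, 0.708]
contact_force: [0.4, -0.3, 0.2]
opening: 0.477
```

apply_moves:
  travel:
    - [0,0,0]
    - [0,0,0]
    - [0,0,0]
    - [0,0,0]
    - [0,0,2]
    - [0,0,5]
    - [0,0,8]
    - [0,0,11]
  roll: [0,0,0,0,0,0,0,0]
  gripper: [2,2,2,2,2,2,2,2]

```text
clock: 12.3
tool_pos: [0.691, -0.1176, 0.1151]
eef_rot: [0.013, 0.708, -0.012, 0.706]
contact_force: [0.5, 0.3, -1.3]
opening: 0.406
```

The opening stays at 35.8 mm, so the box is held. I carry it to the middle compartment.

apply_moves:
  travel:
    - [-1.5,3.5,0]
    - [-3,7,0]
    - [-4.5,10.5,0]
    - [-6,14,0]
    - [-7.5,17.5,0]
    - [-9,21,0]
    - [-10.5,24.5,0]
    - [-12,28,0]
  roll: [0,0,0,0,0,0,0,0]
  gripper: [2,2,2,2,2,2,2,2]

```text
clock: 12.97
tool_pos: [0.5706, 0.1636, 0.1145]
eef_rot: [0.013, 0.707, -0.013, 0.707]
contact_force: [0.4, 0.9, -0.2]
opening: 0.407
```

apply_moves:
  travel:
    - [-1.5,3.5,0]
    - [-3,7,0]
    - [-4.5,10,0]
    - [-5.7,12.8,0]
    - [-5.7,12.8,0]
    - [-5.7,12.8,0]
    - [-5.7,12.8,0]
    - [-5.7,12.8,0]
  roll: [0,0,0,0,0,0,0,0]
  gripper: [2,2,2,2,2,2,2,2]

```text
clock: 13.63
tool_pos: [0.5157, 0.2881, 0.1146]
eef_rot: [0.013, 0.707, -0.014, 0.707]
contact_force: [0.1, -1.5, -0.6]
opening: 0.406
```

```bash
python3 st.py
```

```text
13.63 pos [0.5157 0.2881 0.1146] jaw -2.19 q [-0.66  0.79  0.13  1.78 -0.17  0.58 -0.47] F [ 0.1 -1.5 -0.6] open 35.8
```

apply_moves:
  travel:
    - [0,0.1,-3]
    - [0,0.1,-6]
    - [0,0.1,-8]
    - [0,0.1,-9.5]
    - [0,0.1,-10]
    - [0,0.1,-10.5]
    - [0,0.1,-10.5]
    - [0,0.1,-10.5]
  roll: [0,0,0,0,0,0,0,0]
  gripper: [2,2,2,2,2,2,2,2]

```text
clock: 14.3
tool_pos: [0.516, 0.2907, 0.0105]
eef_rot: [0.013, 0.706, -0.013, 0.708]
contact_force: [0.4, -0.6, -1.8]
opening: 0.407
```

apply_moves:
  travel:
    - [0,0,0]
    - [0,0,0]
    - [0,0,0]
    - [0,0,0]
    - [0,0,0]
    - [0,0,2]
    - [0,0,5]
    - [0,0,8]
  roll: [0,0,0,0,0,0,0,0]
  gripper: [6,6,6,6,6,6,6.5,8.8]

```text
clock: 14.97
tool_pos: [0.5141, 0.2908, 0.0898]
eef_rot: [0.012, 0.708, -0.013, 0.706]
contact_force: [0.9, 0.1, -0.2]
opening: 0.79
```

apply_moves:
  travel:
    - [0.5,-1,3]
    - [1,-5,3]
    - [1.5,-9,3]
    - [2,-13,3]
    - [3,-17,3]
    - [3.5,-21,3]
    - [4,-25,3]
    - [4.6,-29.2,3]
  roll: [6,12,18,24,30,36,42,46]
  gripper: [8.8,8.8,8.8,8.8,8.8,8.8,8.8,8.8]

```text
clock: 15.63
tool_pos: [0.5607, -0.0018, 0.1198]
eef_rot: [-0.266, 0.655, 0.266, 0.655]
contact_force: [1.3, -0.5, -0.6]
opening: 0.995
```

apply_moves:
  travel:
    - [0,-0.6,0]
    - [0,-0.6,0]
    - [0,-0.6,0]
    - [0,-0.6,0]
    - [0,-0.6,0]
    - [0,-0.6,0]
    - [0,-0.6,0]
    - [0,-0.6,0]
  roll: [0,0,0,0,0,0,0,0]
  gripper: [8.8,8.8,8.8,8.8,8.8,8.8,8.8,8.8]

```text
clock: 16.3
tool_pos: [0.5608, -0.0051, 0.1197]
eef_rot: [-0.265, 0.655, 0.265, 0.656]
contact_force: [-1.0, -0.8, 0.1]
opening: 0.999
```

```bash
python3 st.py
```

```text
16.3 pos [ 0.5608 -0.0051  0.1197] jaw 44.05 q [ 0.02  0.75 -0.17  1.85  0.22  0.55  0.49] F [-1.  -0.8  0.1] open 88.0
```

apply_moves:
  travel:
    - [0,-0.2,-3]
    - [0,-0.2,-6]
    - [0,-0.2,-9]
    - [0,-0.2,-9.4]
    - [0,-0.2,-9.4]
    - [0,-0.2,-9.4]
    - [0,-0.2,-9.4]
    - [0,-0.2,-9.4]
  roll: [0,0,0,0,0,0,0,0]
  gripper: [8.8,8.8,8.8,8.8,8.8,4,4,4]
  newtons: 30

```text
clock: 16.97
tool_pos: [0.5621, -0.008, 0.0273]
eef_rot: [-0.265, 0.655, 0.264, 0.657]
contact_force: [0.2, -0.6, 0.6]
opening: 0.789
```

apply_moves:
  travel:
    - [0,0,0]
    - [0,0,0]
    - [0,0,0]
    - [0,0,0]
    - [0,0,1]
    - [0,0,4]
    - [0,0,7]
    - [0,0,10]
  roll: [0,0,0,0,0,0,0,0]
  gripper: [4,4,4,4,4,4,4,4]

```text
clock: 17.63
tool_pos: [0.5596, -0.0082, 0.1267]
eef_rot: [-0.264, 0.656, 0.265, 0.655]
contact_force: [0.8, -0.1, -2.3]
opening: 0.632
```

```bash
python3 st.py
```

```text
17.63 pos [ 0.5596 -0.0082  0.1267] jaw 43.97 q [ 0.03  0.74 -0.17  1.85  0.22  0.57  0.49] F [ 0.8 -0.1 -2.3] open 55.7
```

apply_moves:
  travel:
    - [0.5,3,0]
    - [1,7,0]
    - [1.5,11,0]
    - [2,15,0]
    - [2.5,19,0]
    - [3,23,0]
    - [3.5,27,0]
    - [3.5,29.5,0]
  roll: [6,12,18,24,30,36,40,43.7]
  gripper: [4,4,4,4,4,4,4,4]

```text
clock: 18.3
tool_pos: [0.595, 0.2925, 0.1261]
eef_rot: [-0.49, 0.507, 0.492, 0.509]
contact_force: [-0.7, 0.1, -1.4]
opening: 0.634
```

apply_moves:
  travel:
    - [0,0,0]
    - [0,0,0]
    - [0,0,0]
    - [0,0,0]
    - [0,0,0]
    - [0,0,0]
    - [0,0,0]
    - [0,0,0]
  roll: [0,0,0,0,0,0,0,0]
  gripper: [4,4,4,4,4,4,4,4]

```text
clock: 18.97
tool_pos: [0.5959, 0.2864, 0.1257]
eef_rot: [-0.49, 0.51, 0.489, 0.51]
contact_force: [-0.2, -0.6, -2.6]
opening: 0.633
```

```bash
python3 st.py
```

```text
18.97 pos [0.5959 0.2864 0.1257] jaw 87.62 q [-0.34  0.87 -0.35  1.53  0.37  0.81  0.7 ] F [-0.2 -0.6 -2.6] open 55.7
```

apply_moves:
  travel:
    - [0,0,-3]
    - [0,0,-6]
    - [0,0,-8]
    - [0,0,-9]
    - [0,0,-9.5]
    - [0,0,-9.5]
    - [0,0,-9.5]
    - [0,0,-9.5]
  roll: [0,0,0,0,0,0,0,0]
  gripper: [4,4,4,4,4,4,4,4]

```text
clock: 19.63
tool_pos: [0.5966, 0.2875, 0.0316]
eef_rot: [-0.49, 0.509, 0.49, 0.511]
contact_force: [-0.2, -0.2, -2.3]
opening: 0.631
```

apply_moves:
  travel:
    - [0,0,0]
    - [0,0,0]
    - [0,0,0]
    - [0,0,0]
    - [0,0,0]
    - [0,0,2]
    - [0,0,6]
    - [0,0,9]
  roll: [0,0,0,0,0,0,0,0]
  gripper: [8.8,8.8,8.8,8.8,8.8,8.8,8.8,8.8]

```text
clock: 20.3
tool_pos: [0.5956, 0.2871, 0.122]
eef_rot: [-0.49, 0.51, 0.49, 0.51]
contact_force: [0.4, -0.0, 0.2]
opening: 1.0
```

```bash
python3 st.py
```

```text
20.3 pos [0.5956 0.2871 0.122 ] jaw 87.67 q [-0.34  0.87 -0.35  1.53  0.37  0.81  0.7 ] F [ 0.4 -0.   0.2] open 88.1
```

apply_moves:
  travel:
    - [-0.5,-4,0]
    - [-1,-8,0]
    - [-2,-12,0]
    - [-2.9,-15.5,0]
    - [-2.9,-16.5,0]
    - [-2.9,-16.5,0]
    - [-2.9,-16.5,0]
    - [-2.9,-16.5,0]
  roll: [0,0,0,0,0,0,0,0]
  gripper: [7.5,7.5,7.5,7.5,7.5,7.5,7.5,7.5]
  newtons: 25

```text
clock: 20.97
tool_pos: [0.5673, 0.1249, 0.1209]
eef_rot: [-0.49, 0.509, 0.491, 0.511]
contact_force: [0.7, 0.0, -0.1]
opening: 0.847
```

```bash
python3 st.py
```

```text
20.97 pos [0.5673 0.1249 0.1209] jaw 87.79 q [-0.09  0.79 -0.36  1.79  0.42  0.64  0.84] F [ 0.7  0.  -0.1] open 74.6
```

apply_moves:
  travel:
    - [0,0,-3]
    - [0,0,-6]
    - [0,0,-9]
    - [0,0,-11.1]
    - [0,0,-11.1]
    - [0,0,-11.1]
    - [0,0,-11.1]
    - [0,0,-11.1]
  roll: [0,0,0,0,0,0,0,0]
  gripper: [7.5,7.5,7.5,7.5,7.5,7.5,3,3]

```text
clock: 21.63
tool_pos: [0.5681, 0.1233, 0.0113]
eef_rot: [-0.49, 0.509, 0.49, 0.511]
contact_force: [0.8, 0.1, 0.5]
opening: 0.725
```

apply_moves:
  travel:
    - [0,0,0]
    - [0,0,0]
    - [0,0,0]
    - [0,0,0]
    - [0,0,1]
    - [0,0,4]
    - [0,0,7]
    - [0,0,10]
  roll: [0,0,0,0,0,0,0,0]
  gripper: [3,3,3,3,3,3,3,3]

```text
clock: 22.3
tool_pos: [0.5658, 0.121, 0.1107]
eef_rot: [-0.489, 0.511, 0.49, 0.509]
contact_force: [0.6, -0.1, -2.8]
opening: 0.514
```

```bash
python3 st.py
```

```text
22.3 pos [0.5658 0.121  0.1107] jaw 87.65 q [-0.09  0.8  -0.35  1.8   0.43  0.62  0.83] F [ 0.6 -0.1 -2.8] open 45.2
```

apply_moves:
  travel:
    - [-2.5,3,0]
    - [-5,6,0]
    - [-7.5,9,0]
    - [-10,12,0]
    - [-12,15,0]
    - [-13.1,17.2,0]
    - [-13.1,17.2,0]
    - [-13.1,17.2,0]
  roll: [0,0,0,0,0,0,0,0]
  gripper: [3,3,3,3,3,3,3,3]

```text
clock: 22.97
tool_pos: [0.4347, 0.2951, 0.11]
eef_rot: [-0.491, 0.509, 0.491, 0.509]
contact_force: [1.3, -0.0, -2.0]
opening: 0.512
```

apply_moves:
  travel:
    - [0,0,-1]
    - [0,0,-3]
    - [0,0,-6]
    - [0,0,-8]
    - [0,0,-9]
    - [0,0,-9.5]
    - [0,0,-9.5]
    - [0,0,-9.5]
  roll: [0,0,0,0,0,0,0,0]
  gripper: [3,3,3,3,3,3,3,3]

```text
clock: 23.63
tool_pos: [0.4367, 0.2928, 0.0149]
eef_rot: [-0.49, 0.511, 0.489, 0.511]
contact_force: [0.1, 0.4, -2.0]
opening: 0.513
```

```bash
python3 st.py
```

```text
23.63 pos [0.4367 0.2928 0.0149] jaw 87.56 q [-0.59  0.91 -0.15  2.    0.47  0.27  0.39] F [ 0.1  0.4 -2. ] open 45.2
```

apply_moves:
  travel:
    - [0,0,0]
    - [0,0,0]
    - [0,0,0]
    - [0,0,0]
    - [0,0,0]
    - [0,0,2]
    - [0,0,6]
    - [0,0,9]
  roll: [0,0,0,0,0,0,0,0]
  gripper: [8.8,8.8,8.8,8.8,8.8,8.8,8.8,8.8]

```text
clock: 24.3
tool_pos: [0.4354, 0.2938, 0.1059]
eef_rot: [-0.49, 0.51, 0.49, 0.51]
contact_force: [1.1, 0.2, 0.5]
opening: 0.992
```

apply_moves:
  travel:
    - [0,-3.5,0]
    - [0,-7,0]
    - [0,-10.5,0]
    - [0,-14,0]
    - [-0.4,-17.6,0]
    - [-0.4,-17.6,0]
    - [-0.4,-17.6,0]
    - [-0.4,-17.6,0]
  roll: [0,0,0,0,0,0,0,0]
  gripper: [8.8,8.8,8.8,8.8,8.8,8.8,8.8,8.8]

```text
clock: 24.97
tool_pos: [0.4323, 0.1188, 0.1048]
eef_rot: [-0.49, 0.509, 0.49, 0.511]
contact_force: [-0.1, 0.7, -0.2]
opening: 0.999
```

```bash
python3 st.py
```

```text
24.97 pos [0.4323 0.1188 0.1048] jaw 87.67 q [-0.22  0.7  -0.24  2.19  0.53  0.31  0.62] F [-0.1  0.7 -0.2] open 88.0
```

apply_moves:
  travel:
    - [0,0,-3]
    - [0,0,-6]
    - [0,0,-9]
    - [0,0,-9.4]
    - [0,0,-9.4]
    - [0,0,-9.4]
    - [0,0,-9.4]
    - [0,0,-9.4]
  roll: [0,0,0,0,0,0,0,0]
  gripper: [8.8,8.8,8.8,8.8,8.8,4,4,4]
  newtons: 20

```text
clock: 25.63
tool_pos: [0.4321, 0.1198, 0.0105]
eef_rot: [-0.49, 0.509, 0.491, 0.51]
contact_force: [-0.2, 0.0, 0.5]
opening: 0.795
```

apply_moves:
  travel:
    - [0,0,0]
    - [0,0,0]
    - [0,0,0]
    - [0,0,0]
    - [0,0,2]
    - [0,0,6]
    - [0,0,9]
    - [0,0,12]
  roll: [0,0,0,0,0,0,0,0]
  gripper: [4,4,4,4,4,4,4,4]

```text
clock: 26.3
tool_pos: [0.4309, 0.1175, 0.1323]
eef_rot: [-0.489, 0.511, 0.49, 0.51]
contact_force: [0.7, 0.2, -2.0]
opening: 0.644
```

```bash
python3 st.py
```

```text
26.3 pos [0.4309 0.1175 0.1323] jaw 87.65 q [ 0.01  0.69 -0.61  2.16  0.8   0.53  0.32] F [ 0.7  0.2 -2. ] open 56.8
```

apply_moves:
  travel:
    - [0.5,-1,3]
    - [1,-4.5,5]
    - [1.5,-8,5]
    - [2,-12,5]
    - [2.5,-16,5]
    - [3,-20,5]
    - [3.5,-24,5]
    - [4,-28,5]
  roll: [0,-5,-10,-15,-20,-25,-30,-35]
  gripper: [4,4,4,4,4,4,4,4]

```text
clock: 26.97
tool_pos: [0.4709, -0.1643, 0.1806]
eef_rot: [-0.312, 0.635, 0.312, 0.634]
contact_force: [0.2, 0.5, -1.5]
opening: 0.647
```

apply_moves:
  travel:
    - [0.5,-4,0]
    - [1,-8,0]
    - [1.4,-12,0]
    - [1.4,-14.4,0]
    - [1.4,-14.4,0]
    - [1.4,-14.4,0]
    - [1.4,-14.4,0]
    - [1.4,-14.4,0]
  roll: [-2,-2,-2,-2,-2,-2,-2,-2]
  gripper: [4,4,4,4,4,4,4,4]

```text
clock: 27.63
tool_pos: [0.4858, -0.3041, 0.1807]
eef_rot: [-0.303, 0.639, 0.304, 0.639]
contact_force: [0.8, 0.2, -0.2]
opening: 0.645
```

```bash
python3 st.py
```

```text
27.63 pos [ 0.4858 -0.3041  0.1807] jaw 50.82 q [ 0.83  0.73 -0.61  1.76  0.54  0.83  0.85] F [ 0.8  0.2 -0.2] open 56.8
```

apply_moves:
  travel:
    - [0,-0.1,-3]
    - [0,-0.1,-6]
    - [0,-0.1,-9]
    - [0,-0.1,-12]
    - [0,-0.1,-12.5]
    - [0,-0.1,-12.5]
    - [0,-0.1,-12.5]
    - [0,-0.1,-12.5]
  roll: [0,0,0,0,0,0,0,0]
  gripper: [4,4,4,4,4,4,4,4]

```text
clock: 28.3
tool_pos: [0.4873, -0.307, 0.0576]
eef_rot: [-0.304, 0.638, 0.302, 0.64]
contact_force: [0.0, -0.1, -0.2]
opening: 0.645
```

```bash
python3 st.py
python3 - <<'E'
from h import *
s=snap('top','t5'); d=snap('side','d5')
a=s['image'][150:320,60:260]; b=s['image'][180:350,250:450]
cv2.imwrite('pics/c5.png',cv2.resize(np.hstack([a,b])[:,:,::-1],(800,340),interpolation=cv2.INTER_CUBIC))
E
```

```text
28.3 pos [ 0.4873 -0.307   0.0576] jaw 50.7 q [ 0.75  0.9  -0.47  1.83  0.71  0.58  0.71] F [ 0.  -0.1 -0.2] open 56.8
```

View pics/c5.png

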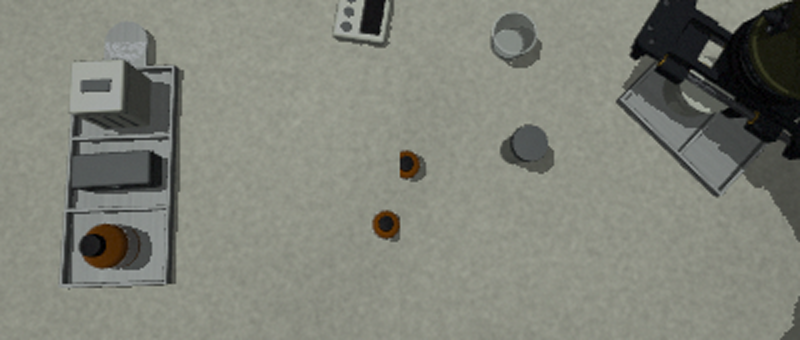

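The long tray holds jar, box and bottle, all upright and within their compartments. The pot hangs over the wide compartment. The small bottle shows twice only because the crops overlap. I lower the pot.

apply_moves:
  travel:
    - [-0.1,0.1,-1]
    - [-0.1,0.1,-2]
    - [-0.1,0.1,-3]
    - [-0.1,0.1,-3.6]
    - [-0.1,0.1,-4]
    - [-0.1,0.1,-4]
    - [-0.1,0.1,-4]
    - [-0.1,0.1,-4]
  roll: [0,0,0,0,0,0,0,0]
  gripper: [4,4,4,4,4,4,4,4]

```text
clock: 29.07
tool_pos: [0.4849, -0.3059, 0.0154]
eef_rot: [-0.303, 0.639, 0.303, 0.639]
contact_force: [0.4, 0.3, -0.7]
opening: 0.643
```

apply_moves:
  travel:
    - [0,0,0]
    - [0,0,0]
    - [0,0,0]
    - [0,0,0]
    - [0,0,0]
    - [0,0,2]
    - [0,0,6]
    - [0,0,10]
  roll: [0,0,0,0,0,0,0,0]
  gripper: [8.8,8.8,8.8,8.8,8.8,8.8,8.8,8.8]

```text
clock: 29.73
tool_pos: [0.4835, -0.3053, 0.1157]
eef_rot: [-0.302, 0.64, 0.304, 0.638]
contact_force: [0.5, -0.9, 0.4]
opening: 0.997
```

```bash
python3 st.py
```

```text
29.73 pos [ 0.4835 -0.3053  0.1157] jaw 50.7 q [ 0.8   0.82 -0.55  1.81  0.63  0.7   0.78] F [ 0.5 -0.9  0.4] open 87.9
```

apply_moves:
  travel:
    - [0,1,3]
    - [-1,4,3]
    - [-2,7.5,3]
    - [-3,11,3]
    - [-4.1,15,3]
    - [-4.1,18.6,3]
    - [-4.1,18.6,3]
    - [-4.1,18.6,3]
  roll: [0,0,0,0,0,0,0,0]
  gripper: [7,7,7,7,7,7,7,7]

```text
clock: 30.4
tool_pos: [0.4442, -0.1177, 0.1461]
eef_rot: [-0.304, 0.638, 0.304, 0.639]
contact_force: [1.2, -0.1, 0.0]
opening: 0.794
```

```bash
python3 st.py
```

```text
30.4 pos [ 0.4442 -0.1177  0.1461] jaw 50.99 q [ 0.48  0.65 -0.51  2.12  0.63  0.52  0.39] F [ 1.2 -0.1  0. ] open 69.9
```

apply_moves:
  travel:
    - [0,0,-2]
    - [0,0,-5]
    - [0,0,-8]
    - [0,0,-10]
    - [0,0,-10]
    - [0,0,-10]
    - [0,0,-10]
    - [0,0,-10]
  roll: [0,0,0,0,0,0,0,0]
  gripper: [7,7,7,7,7,7,2,2]
  newtons: 15

```text
clock: 31.07
tool_pos: [0.4446, -0.1207, 0.0468]
eef_rot: [-0.303, 0.639, 0.302, 0.64]
contact_force: [0.8, -0.3, -0.5]
opening: 0.666
```

apply_moves:
  travel:
    - [0,0,0]
    - [0,0,0]
    - [0,0,0]
    - [0,0,0]
    - [0,0,0]
    - [0,0,2]
    - [0,0,5]
    - [0,0,8]
  roll: [0,0,0,0,0,0,0,0]
  gripper: [2,2,2,2,2,2,2,2]

```text
clock: 31.73
tool_pos: [0.4427, -0.1197, 0.1261]
eef_rot: [-0.302, 0.64, 0.303, 0.638]
contact_force: [-0.1, -0.6, -0.4]
opening: 0.386
```

```bash
python3 st.py
```

```text
31.73 pos [ 0.4427 -0.1197  0.1261] jaw 50.72 q [ 0.46  0.69 -0.48  2.13  0.69  0.48  0.34] F [-0.1 -0.6 -0.4] open 34.0
```

The opening of 34 mm suggests the pads sit on the 35 mm cap and not on the 30 mm shaft. I check that the tube hangs straight.

```bash
python3 st.py
python3 - <<'E'
from h import *
d=snap('side','d6')
b=d['image'][60:330,110:400]
cv2.imwrite('pics/c6.png',cv2.resize(b[:,:,::-1],None,fx=2,fy=2,interpolation=cv2.INTER_CUBIC))
E
```

```text
31.73 pos [ 0.4427 -0.1197  0.1261] jaw 50.72 q [ 0.46  0.69 -0.48  2.13  0.69  0.48  0.34] F [-0.1 -0.6 -0.4] open 34.0
```

View pics/c6.png

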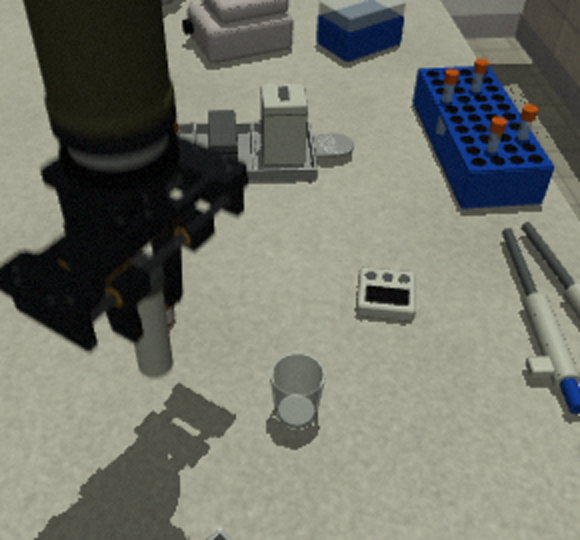

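The tube is held and hangs straight, with its bottom clear of the bench, and the beaker and timer are undisturbed. I carry it to the narrow compartment.

apply_moves:
  travel:
    - [0,-2,2]
    - [-0.3,-5,3]
    - [-0.5,-8,3]
    - [-0.7,-12,3]
    - [-0.9,-16,3]
    - [-1.1,-20,3]
    - [-1.2,-23.2,3]
    - [-1.2,-23.2,3]
  roll: [0,0,0,0,0,0,0,0]
  gripper: [2,2,2,2,2,2,2,2]

```text
clock: 32.45
tool_pos: [0.429, -0.3609, 0.1545]
eef_rot: [-0.3, 0.642, 0.297, 0.64]
contact_force: [0.2, -1.2, -1.0]
opening: 0.387
```

apply_moves:
  travel:
    - [0,0,0]
    - [0,0,-2]
    - [0,0,-4]
    - [0,0,-6]
    - [0,0,-6]
    - [0,0,-6]
    - [0,0,-6]
    - [0,0,-6]
  roll: [0,0,0,0,0,0,0,0]
  gripper: [2,2,2,2,2,2,2,2]

```text
clock: 33.12
tool_pos: [0.4328, -0.3517, 0.0969]
eef_rot: [-0.303, 0.638, 0.302, 0.639]
contact_force: [-1.0, 0.0, -0.5]
opening: 0.38
```

```bash
python3 st.py
```

```text
33.12 pos [ 0.4328 -0.3517  0.0969] jaw 50.72 q [ 0.92  0.83 -0.54  1.87  0.7   0.64  0.82] F [-1.   0.  -0.5] open 33.4
```

apply_moves:
  travel:
    - [-0.1,0,-1]
    - [-0.1,0,-2]
    - [-0.1,0,-3]
    - [-0.1,0,-3.6]
    - [-0.1,0,-4.2]
    - [-0.1,0,-4.5]
    - [-0.1,0,-4.5]
    - [-0.1,0,-4.5]
  roll: [0,0,0,0,0,0,0,0]
  gripper: [2,2,2,2,2,2,2,2]

```text
clock: 33.78
tool_pos: [0.431, -0.352, 0.0505]
eef_rot: [-0.303, 0.639, 0.303, 0.639]
contact_force: [0.3, -0.2, -0.4]
opening: 0.383
```

```bash
python3 st.py
python3 - <<'E'
from h import *
d=snap('side','d7'); s=snap('top','t7')
b=d['image'][200:384,90:290]; a=s['image'][180:310,320:450]
cv2.imwrite('pics/c7.png',np.hstack([cv2.resize(b,(400,368),interpolation=cv2.INTER_CUBIC),cv2.resize(a,(368,368),interpolation=cv2.INTER_CUBIC)])[:,:,::-1])
E
```

```text
33.78 pos [ 0.431  -0.352   0.0505] jaw 50.67 q [ 0.88  0.9  -0.48  1.89  0.77  0.54  0.76] F [ 0.3 -0.2 -0.4] open 33.7
```

View pics/c7.png

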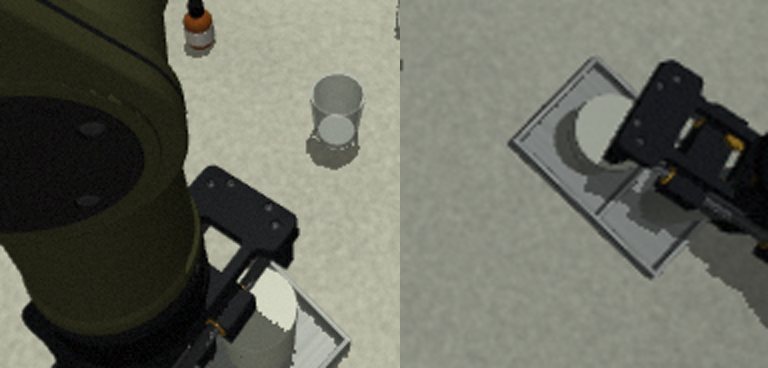

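The pot stands in the wide compartment, and the tube is hidden behind the gripper over the narrow one. I lower 1–2 mm more and release.

apply_moves:
  travel:
    - [0,0,-0.1]
    - [0,0,-0.1]
    - [0,0,-0.1]
    - [0,0,-0.1]
    - [0,0,-0.1]
    - [0,0,-0.1]
    - [0,0,-0.1]
    - [0,0,-0.1]
  roll: [0,0,0,0,0,0,0,0]
  gripper: [2,2,8,8,8,8,8,8]

```text
clock: 34.55
tool_pos: [0.4307, -0.352, 0.0496]
eef_rot: [-0.302, 0.639, 0.303, 0.639]
contact_force: [0.9, -0.3, -0.9]
opening: 0.815
```

apply_moves:
  travel:
    - [0,0,2]
    - [0,0,5]
    - [0,0,8]
    - [0,0,11]
    - [0,0,13]
    - [0,3,13]
    - [0,6.5,13]
    - [0,10,13]
  roll: [0,0,0,0,0,0,0,0]
  gripper: [8,8,8,8,8,8,8,8]

```text
clock: 35.22
tool_pos: [0.4307, -0.2516, 0.18]
eef_rot: [-0.302, 0.639, 0.301, 0.64]
contact_force: [0.1, 1.0, 0.2]
opening: 0.907
```

apply_moves:
  travel:
    - [0,4,0]
    - [0,8,0]
    - [0,12,0]
    - [0,16,0]
    - [0,20,0]
    - [0,24,0]
    - [0,28,0]
    - [0,32,0]
  roll: [0,0,0,0,0,0,0,0]
  gripper: [8,8,8,8,8,8,8,8]

```text
clock: 35.88
tool_pos: [0.4304, 0.0698, 0.1798]
eef_rot: [-0.303, 0.639, 0.303, 0.639]
contact_force: [1.2, 0.5, -0.1]
opening: 0.911
```

```bash
python3 st.py
python3 - <<'E'
from h import *
s=snap('top','t8'); d=snap('side','d8')
cv2.imwrite('pics/c8.png',cv2.resize(s['image'][:,:,::-1],(800,600),interpolation=cv2.INTER_CUBIC))
E
```

```text
35.88 pos [0.4304 0.0698 0.1798] jaw 50.67 q [ 0.1   0.57 -0.56  2.15  0.56  0.57  0.01] F [ 1.2  0.5 -0.1] open 80.2
```

View pics/c8.png

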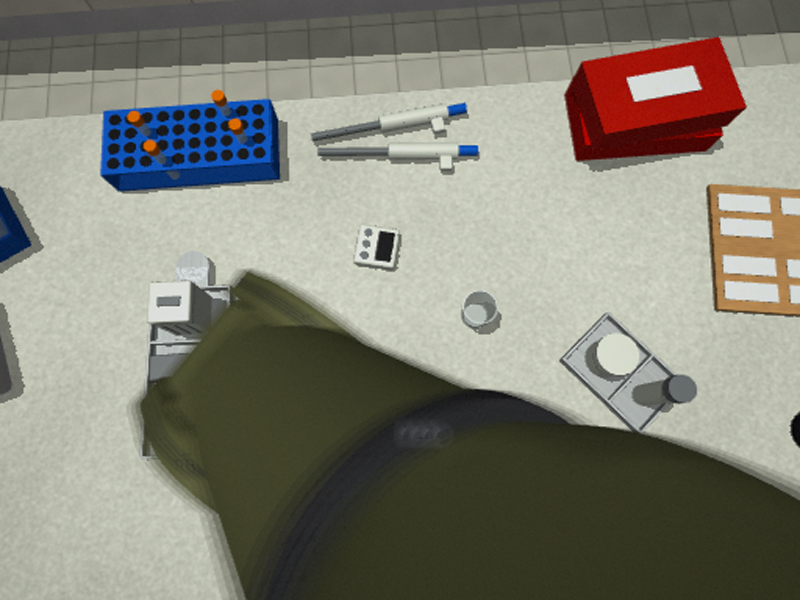

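The tube stands in the narrow compartment with its cap at (680,388), and the pot lid is at (618,354). Timer and beaker are unmoved. I compute all five in the tray frames, and check the side view for the long tray and tube.

Run:
```python
from h import *
s=load('t8'); t=load('t5'); k=.64
def fr(p,c,a):
    a=np.radians(a); return (np.array([[np.cos(a),np.sin(a)],[-np.sin(a),np.cos(a)]])@(p[:2]-c)*1000).round(1)
L=(np.array([.515,.290]),-2.4); S=(np.array([.463,-.325]),-139.7)
print('pot',fr(ray(s,618*k,354*k,.059),*S),'tubecap',fr(ray(s,680*k,388*k,.12),*S))
C=lambda u,v:(60+u/2,150+v/2)
print('jar',fr(ray(t,*C(98,88),.094),*L),'box',fr(ray(t,*C(112,170),.05),*L),'bottle',fr(ray(t,*C(93,246),.09),*L))
d=load('d8'); b=d['image']
cv2.imwrite('pics/c9.png',cv2.resize(b[:,:,::-1],(800,600),interpolation=cv2.INTER_CUBIC))
```

```text
pot [-27.7  -2. ] tubecap [41.2 -4.2]
jar [77.5 -2.1] box [-1.9 -4.1] bottle [-81.5  -4.7]
```

View pics/c9.png

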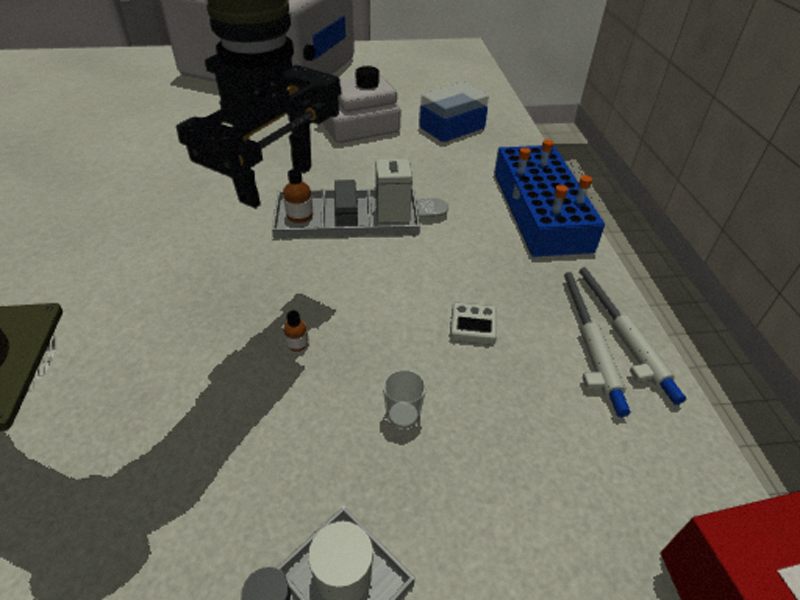

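The side view shows all five standing upright in their compartments. The small bottle, beaker and timer are at their starting pixels, and the gripper is clear.

```bash
python3 -c "
from h import *
print(r.finish_job())"
```

```text
the job is handed in; nothing more can be done
None
```

Both kits are made up and the job is handed in at about 36 s of the 104 s allowed. The hand-in gives no verdict, so the results below are from my own last checks.

**Placing:** each thing was measured in its tray's frame from the top view, assuming it stands on the tray floor. All are well inside the limits.

| Thing | Tray | x (mm) | y (mm) |
|---|---|---|---|
| Staining jar | long | 77.5 | -2 |
| Slide box | long | -2 | -4 |
| Big bottle | long | -81.5 | -5 |
| Sample pot | short | -28 | -2 |
| Tube | short | 41 | -4 |

The long-tray figures come from a picture taken before the pot and tube were set down. The last side view shows the jar, slide box and bottle still standing there. All five look upright in the last pictures, but I did not measure height or tilt. The small bottle, beaker and timer look unmoved, and the gripper touched nothing at the end.

**What disagreed:**
- **Tool height:** the reported tool height read 29.5 mm too low. Two grasps of the slide box closed on nothing because of it. I found the cause by triangulating the fingertips and confirmed it with a 28 N touch on the box top; after correcting for it, every grasp held.
- **Tube grip:** the fingers stopped at 34 mm, nearer the 35 mm cap than the 30 mm shaft. The tube still hung straight and stood after release.

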